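# Run the forceps through the bench steriliser

### The arm

A 6-joint arm with a two-finger parallel gripper is mounted at the origin on a cart in front of the work surface, level with it; the furniture and walls round the work are solid. World frame = base frame: x ahead of the robot, y to its left, z up, the work surface at z = 0. Lengths are in mm, angles in rad, forces in N, time in s.
With the tool pointing down it reaches from about 300 to 825 mm from the base axis. Payload 5.4 kg.
Tool frame: the origin (TCP) lies on the centre line of the jaws, within the pads' length; the fingertips stand 11 mm ahead of it and the grasp point (between the pads) lies 8 mm behind it; z points along the fingers, y is the line along which they close (so a half turn about z gives the same grasp; the last joint's range is limited). The gripper opens to 92 mm and grips with 3 to 60 N. Pads are 20 mm wide; open, the fingers measure 128 mm over their backs; the gripper's body (75 mm by 189 mm) begins 69 mm behind the grasp point.
Start: joints at [-1.506, 0.158, 1.597, -0, 1.386, -0.21], TCP at [156.005, -553.415, 225.601] pointing down, gripper open.
Joint ranges: [-2.91, 2.91], [-0.94, 2.29], [0.18, 2.7], [-1.29, 4.43], [0.17, 2.64], [-3, 3]. Speed limits (rad/s): [2.57, 2.57, 3.14, 3.14, 3.14, 3.14].

### API

Orientations are given as a unit quaternion [x, y, z, w].
In Python, from station import reach, servo_line, movej, command_gripper, hold, solve_ik, read_state, read_camera, camera_model, PlanningError, hand_in, find_in, trace gives the robot as it stands. Calls block until the motion is done:
- reach(position, orientation): joint-space move of the TCP to a pose.
- servo_line(position, attitude=None, vel=150, contact_N=None): straight line of the TCP; attitude=None keeps the orientation; vel is the mean speed in mm/s. With contact_N (N) it stops when the force on the tool has changed by that much, and returns True; else False.
- movej(angles): joint-space move.
- command_gripper(opening): finger opening in mm; the grip force is fixed at half the most; returns when the fingers have stopped.
- hold(seconds).
- solve_ik(position, orientation): joint angles nearest the present ones, or None.
- read_state(): the state.
- read_camera(name): name is "side" or "top"; returns (picture, depth): 420x560x3 uint8, red, green, blue; 420x560 float32, mm along the optical axis (not along the pixel's ray), 0 where there is no reading.
- camera_model(name): a dict with "camera_matrix" (3x3 intrinsics, pixels), "extrinsics" (4x4, takes a point from camera to world coordinates). Camera axes: x right, y down, z forward; pixel columns grow to the right and rows downward; lengths in mm; the calibration is good to about 2 mm. A picture is of the moment at which its call begins. camera_model takes no time and is no camera call.
A pose or a line that the arm cannot do raises PlanningError and nothing moves.
- hand_in(): hands the job in; it is judged then, once.
Trained networks look in the newest picture that a camera, given by its name, has taken for a name from the list of things; names that differ only in an ending like _2 or _b are one class to them, and where a whole thing is asked for, a point or a joint stands for the part that bears it (a point fixed in the world has none). Each returns a list of dicts, best first, with "score" (0 to 1); they miss things now and then, are a little off and sometimes report something else, mostly with a low value. They report only what shows in the picture. A call takes as long as a camera call.
- find_in(target, camera): "centre" ([column, row] as shares, 0 to 1, of the picture: columns of its width, rows of its height, amid what is visible of it).
- trace(target, camera): "mask" (420x560 bool, what is visible of it) and "centre" ([column, row] as shares, 0 to 1, of the picture: columns of its width, rows of its height, amid what is visible of it).
The state is a dict: "time_s": time; "joint_positions": joint angles; "dq": joint speeds; "joint_torque": joint torques, N m; "tcp_pos": TCP position; "tcp_rot": TCP orientation; "ft_force": force on the tool from outside, world axes, zero at the start; "ft_torque": the same for the moment, N m; "opening": finger opening in mm; "finger_force": force on a finger pad.
Only numpy, scipy, OpenCV 4.12 (cv2) and the standard library are available. Lean on these libraries where they do the work, as an engineer would, in place of code of your own. Each camera call takes 0.05 s, during which the arm holds its last target. There are 200 camera calls.

### The job

Sterilise the forceps: raise the steriliser's hinged cover and lay it back on its stops, then lay the forceps in the middle groove of the rack inside, across both blue rails. Lower the cover gently until it is fully shut, then push the green start slide all the way to its end and let go so that it snaps back. The cover must not drop shut or be flung back, and nothing else on the bench is to be disturbed.

Things in the scene. Friction and masses are not known exactly. Their poses are not given: they have to be found in the camera images.
- steriliser: Fixed white bench-top steriliser, 140 deep (x) x 266 wide (y) mm. Origin on the bench under the middle of its open-topped chamber; +x to its back (hinge side), +y to its left, z up. Chamber inside: x -62..62, y -85..85 mm, rim (8 mm walls) at z = 80, floor at z = 17. Right of it is the control pod, y -93..-173, top at z = 68. Behind it two cover stops reach to x = 106, z = 106.
- cover (a joint): Hinge angle of the cover, rad: 0 = fully shut on the rim (start), 1.75 = leaning back on its rear stops, past upright, where it stays by itself. The cover (0.35 kg, white frame 21 mm thick with an amber window, 140 x 186 mm) hinges along the back of the chamber, with a weak damper: let go at less than about 1.4 it falls shut.
- cover_hinge (a point): Point on the cover's hinge axis, at the middle of its length. The axis runs along the steriliser's y, 66 mm behind the steriliser's origin and 81 mm above the bench.
- cover_handle (a point): Middle of the cover's handle: round steel bar, 12 mm diameter, 104 mm long between centres of its two end posts, parallel to the hinge, in front of the cover's front edge with 32 mm of finger room between. Cover shut: 111 mm in front of the steriliser's origin and 92 mm above the bench, that is 177 mm before and 11 mm above the hinge axis, about which it turns with the cover.
- middle_groove (a point): Middle of the rack's centre groove, 42 mm above the bench, right above the steriliser's origin, with its axes. Two blue rails, 10 mm thick, run along x at y = -38 and +38 mm, tops at z = 42, 25 mm above the floor; each carries upright fingers, 8 mm thick, 13 mm tall, at x = -55, -19, 19, 55, making three grooves along y, the middle one 30 mm wide clear.
- start_slide (a joint): Travel of the green start slide, m: 0 = home (front), 0.032 = at its end. It slides along the steriliser's +x (towards its back); a return spring pushes it home with 1.4 N at the start and 6 N at the end of the travel.
- slide_top (a point): Centre of the top of the green start slide's tab: 16 (x) x 24 (y) mm, standing 21 mm above the pod's top. At home it is 34 mm in front of and 135 mm to the right of the steriliser's origin, 91 mm above the bench.
- forceps: Loose straight steel forceps lying flat on the bench, 15 (x) x 129 (y) x 9 (z) mm, about 20 to 30 g. Origin: centre of the underside; y runs along its length. Either end may point either way in the groove.
- petri_dish: Bystander: covered clear dish, 62 mm diameter, 16 high; origin under its centre.
- hex_driver: Bystander: hex driver with a red handle, 161 long (y), 23 wide, 21 high; origin under its middle.
- tape_roll: Bystander: roll of masking tape lying flat, 96 diameter, 25 high; origin under its centre.
- buffer_bottle: Bystander: bottle with a blue cap, 54 diameter, 103 high; origin under its centre.

How it is judged (in metres and radians):
On the way, in this order (a step that is already met when the one before it is completed fails the run):
1. the cover is raised and rests back on its stops (over 1.70 rad) (value of joint cover above 1.7 rad), for 0.2 s.
2. the forceps lie in the middle groove on both rails, let go of, with the cover still open (horizontal distance between forceps and middle_groove below 0.03 m and x of forceps in the frame of middle_groove between -0.012 and 0.012 m and z of forceps in the frame of middle_groove between -0.004 and 0.004 m and angle between the y axis of forceps and the y axis of middle_groove, either way round below 0.15 rad and value of joint cover above 1.6 rad and contact force between the fingers and forceps below 0.05 N and linear speed of forceps below 0.02 m/s), for 0.2 s.
3. the cover is fully shut over the forceps (value of joint cover below 0.02 rad and horizontal distance between forceps and middle_groove below 0.03 m and x of forceps in the frame of middle_groove between -0.012 and 0.012 m and z of forceps in the frame of middle_groove between -0.004 and 0.004 m and angle between the y axis of forceps and the y axis of middle_groove, either way round below 0.15 rad), for 0.2 s.
4. the start slide is pushed to its end (over 29 mm) with the cover shut (value of joint start_slide above 0.029 m and value of joint cover below 0.02 rad).
5. the start slide is let go and snaps back by its spring (faster than 0.06 m/s) (velocity of joint start_slide below -0.06 m/s and value of joint start_slide below 0.028 m).
At the end, for the whole second after the job is handed in: The cover is fully shut (under 0.02 rad) over the forceps, which lie at rest in the middle groove on both rails (flat within 4 mm of the rail tops, within 12 mm across and 30 mm in all of the groove's centre, within 0.15 rad of the groove's direction), and the start slide is back home (under 3 mm) (all of step 3 and value of joint start_slide below 0.003 m and linear speed of forceps below 0.02 m/s); the robot touches nothing.
It fails at once if the cover falls or is slammed shut (faster than 2.0 rad/s) (velocity of joint cover below -2 rad/s).
It fails at once if the cover is flung back (faster than 2.0 rad/s) (velocity of joint cover above 2 rad/s).
It fails at once if a bystander (dish, driver, tape, bottle) is moved over 20 mm (distance of any of petri_dish, hex_driver, tape_roll, buffer_bottle from where it was at the start of the episode above 0.02 m).
It also fails if it takes over 72 s, if anything falls off the work surface, if the arm or the gripper's body presses on something with over 40 N, if the wrist force passes 120 N, or if a joint passes its speed limit or range.

## Working session

There is one attempt and no reset: what is moved stays moved. The work goes in short steps, each a Python script; the robot and the scene stay as the last script left them, time stands still between calls to the robot, and variables do not carry over. Pictures are saved under pics/ and viewed, at most 10 in all, crops included, and the job is handed in when it is done.

```bash
mkdir -p pics; ls; cat > h.py <<'E'
import numpy as np, cv2
from station import *
def world(cam,depth,mask):
    m=camera_model(cam);K=np.array(m["camera_matrix"]);T=np.array(m["extrinsics"])
    v,u=np.nonzero(mask&(depth>0));d=depth[v,u]
    p=np.c_[(u-K[0,2])/K[0,0]*d,(v-K[1,2])/K[1,1]*d,d]
    return p@T[:3,:3].T+T[:3,3]
def snap(cam,name):
    im,d=read_camera(cam);cv2.imwrite(f"pics/{name}.png",im[:,:,::-1]);return im,d
E
python3 - <<'E'
from h import *
np.set_printoptions(precision=1,suppress=True)
for c in("top","side"):
    im,d=snap(c,c+"0");np.save(c+"_d.npy",d)
    print(c,np.array(camera_model(c)["extrinsics"]))
    for t in("steriliser","cover","cover_handle","start_slide","slide_top","forceps","petri_dish","hex_driver","tape_roll","buffer_bottle"):
        r=trace(t,c)
        for x in r[:2]:
            w=world(c,d,x["mask"])
            if len(w): print(t,round(x["score"],2),np.array(x["centre"])*[560,420],len(w),np.median(w,0),np.percentile(w,3,0),np.percentile(w,97,0))
            np.save(f"m_{c}_{t}.npy",r[0]["mask"])
print(read_state())
E
```

```text
pics
station.py
top [[   0.    -1.     0.2  297.1]
 [  -1.    -0.    -0.    -5.5]
 [   0.    -0.2   -1.  1168.1]
 [   0.     0.     0.     1. ]]
steriliser 0.94 [316.1 189.6] 7781 [565.6 -88.5  94.8] [ 474.3 -221.2   10.7] [667.6  27.2 105.2]
cover 0.78 [303.8 189.4] 5200 [568.5 -58.1  97.7] [ 469.1 -144.5   90.6] [642.6  28.  105.5]
cover_handle 0.85 [305.9 191.2] 5177 [569.7 -58.4  97.7] [ 469.1 -145.3   91. ] [643.4  27.8 105.5]
cover_handle 0.5 [150.7 175.1] 511 [633.6 319.8  16.7] [605.6 292.    9.2] [661.9 347.9  20.9]
start_slide 0.68 [360.  207.8] 81 [ 529.4 -187.9   89.6] [ 523.3 -198.2   72.2] [ 540.4 -178.3   93.9]
slide_top 0.59 [304.4 190.2] 5112 [570.5 -58.1  97.8] [ 469.2 -145.7   91.3] [643.4  27.5 105.6]
slide_top 0.56 [355.6 208. ] 103 [ 529.8 -190.    89.2] [ 522.6 -206.5   67.9] [ 542.3 -178.4   94.9]
forceps 0.51 [168.6 253.1] 3 [426.5 265.2  11.5] [423.8 265.1   7.8] [428.3 266.1  12.1]
petri_dish 0.58 [151.1 172.8] 506 [633.5 319.8  16.7] [605.6 292.    9.2] [661.8 348.   20.8]
hex_driver 0.8 [313.8 272.9] 290 [387.  -92.4  19. ] [ 372.3 -130.5    1.1] [402.2 -
[... 1108 characters left out ...]
_roll 0.73 [342.2 188.4] 432 [ 405.6 -316.    17.3] [ 363.1 -375.7    1.4] [ 448.  -286.2   27.1]
tape_roll 0.58 [275.6 200.9] 2031 [567.5 -39.4  96.7] [ 467.8 -135.3   89.1] [639.5  37.9 104.3]
buffer_bottle 0.85 [295.5 170. ] 407 [ 563.6 -348.6   62.7] [ 540.6 -381.1   12.6] [ 590.1 -335.8  104.5]
{'time_s': 1.1, 'joint_positions': array([-1.5,  0.2,  1.6,  0. ,  1.4, -0.2]), 'dq': array([ 0.,  0.,  0., -0., -0., -0.]), 'joint_torque': array([ -0. , -38.6, -32.2,   0.1,   0. ,  -0. ]), 'tcp_pos': array([ 156. , -553.4,  225.6]), 'tcp_rot': array([1. , 0.1, 0. , 0. ]), 'ft_force': array([0.6, 0.5, 0.5]), 'ft_torque': array([-0., -0., -0.]), 'finger_force': 0.0, 'opening': 91.97891313684859}
```

View pics/top0.png

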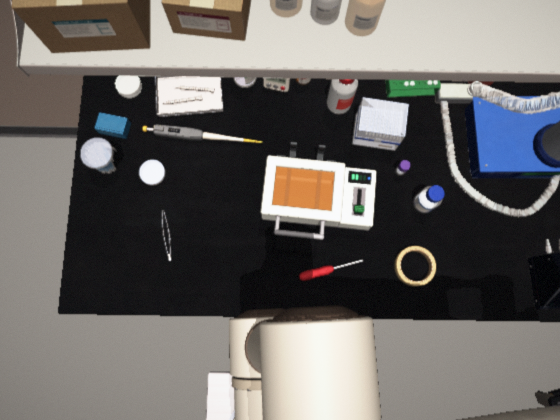

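View pics/side0.png

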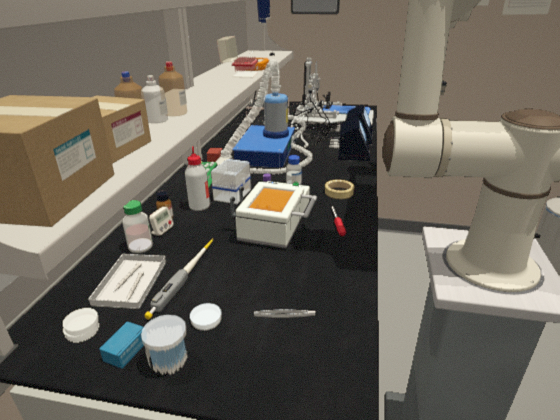

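```bash
python3 - <<'E'
from h import *
np.set_printoptions(precision=2,suppress=True)
for c in("top","side"):
    d=np.load(c+"_d.npy");w=world(c,d,np.load(f"m_{c}_cover.npy"))
    top=w[(w[:,2]>96)]
    r=cv2.minAreaRect(top[:,:2].astype(np.float32));print(c,"cover top",r)
    al=world(c,d,np.ones_like(d,bool))
    s=al[(al[:,2]>84)&(al[:,2]<100)&(al[:,0]<490)&(al[:,0]>440)&(abs(al[:,1]+58)<90)]
    print("handle",len(s),cv2.minAreaRect(s[:,:2].astype(np.float32)),s.max(0),s.min(0))
    s=al[(al[:,2]>87)&(al[:,0]<600)&(al[:,0]>480)&(al[:,1]<-160)&(al[:,1]>-240)]
    print("slide",len(s),s.mean(0),s.min(0),s.max(0))
    s=al[(al[:,2]>4)&(al[:,2]<30)&(al[:,0]<570)&(al[:,0]>390)&(al[:,1]<310)&(al[:,1]>240)]
    print("forceps",len(s),cv2.minAreaRect(s[:,:2].astype(np.float32)),s.mean(0),s[:,2].max())
    e,V=np.linalg.eigh(np.cov(s[:,:2].T));print(V[:,1],np.sqrt(12*e))
E
```

```text
top cover top ((555.1884155273438, -56.59544372558594), (185.9470977783203, 186.31492614746094), 84.78008270263672)
handle 271 ((474.1614685058594, -49.54130554199219), (115.18296813964844, 30.16390037536621), 89.59973907470703) [489.62   8.04  99.95] [ 458.81 -107.23   90.47]
slide 62 [ 532.49 -189.83   91.28] [ 524.04 -201.44   87.08] [ 541.27 -177.73   96.34]
forceps 209 ((479.1759338378906, 274.9231872558594), (178.2418670654297, 69.53449249267578), 0.04534367099404335) [477.94 273.82   6.5 ] 16.22745174349052
[-1.   -0.06] [ 56.61 163.22]
side cover top ((552.3779907226562, -52.15190124511719), (189.10882568359375, 183.37950134277344), 86.04624938964844)
handle 140 ((476.50396728515625, -47.12302780151367), (113.83335876464844, 31.596160888671875), 85.31989288330078) [489.93  10.21  99.89] [ 456.39 -104.03   89.01]
slide 27 [ 530.7  -185.08   91.07] [ 522.79 -200.09   87.25] [ 539.35 -174.56   94.28]
forceps 264 ((467.2813720703125, 272.31787109375), (55.413368225097656, 135.4012451171875), 85.16499328613281) [474.81 278.     7.18] 13.100418234430208
[-0.98 -0.19] [ 21.77 126.97]
```

```bash
python3 - <<'E'
from h import *
np.set_printoptions(precision=2,suppress=True)
def toplane(c,uv,z):
    m=camera_model(c);K=np.array(m["camera_matrix"]);T=np.array(m["extrinsics"])
    r=np.c_[uv,np.ones(len(uv))]@np.linalg.inv(K).T@T[:3,:3].T
    return (T[:3,3]+r*((z-T[2,3])/r[:,2])[:,None])[:,:2]
for c in("top","side"):
    im=cv2.imread(f"pics/{c}0.png");g=cv2.cvtColor(im,6);d=np.load(c+"_d.npy")
    # forceps
    v,u=np.mgrid[:420,:560];box=(abs(u-167)<18)&(abs(v-235)<38) if c=="top" else (abs(u-285)<40)&(abs(v-313)<14)
    m=box&(g>60);vv,uu=np.nonzero(m);p=toplane(c,np.c_[uu,vv].astype(float),6).astype(np.float32)
    R=cv2.minAreaRect(p);print(c,"forceps",len(p),R,p.mean(0)); e,V=np.linalg.eigh(np.cov(p.T));print(V[:,1],np.degrees(np.arctan2(V[1,1],V[0,1])),np.sqrt(12*e))
    a=V[:,1];t=(p-p.mean(0))@a;n=(p-p.mean(0))@V[:,0];print("t",t.min(),t.max())
    for k in range(6):
        lo=t.min()+k*(np.ptp(t))/6;s=(t>=lo)&(t<lo+np.ptp(t)/6);print(round(lo),n[s].min().round(1),n[s].max().round(1),n[s].mean().round(1))
    # cover top
    w=np.zeros(d.shape+(3,));ok=d>0;w[ok]=world(c,d,ok)
    z=cv2.medianBlur(w[:,:,2].astype(np.float32),3)
    m=((z>97)&(w[:,:,0]>470)&(w[:,:,0]<680)&(w[:,:,1]>-165)&(w[:,:,1]<60)).astype(np.uint8)
    m=cv2.morphologyEx(m,cv2.MORPH_CLOSE,np.ones((5,5)));m=cv2.morphologyEx(m,cv2.MORPH_OPEN,np.ones((9,9)))
    vv,uu=np.nonzero(m);zt=np.median(z[m>0]);p=toplane(c,np.c_[uu,vv].astype(float),zt).astype(np.float32);print("cover",len(p),zt,cv2.minAreaRect(p),p.mean(0))
    # bright pod/box edges: amber window
    h=cv2.cvtColor(im,cv2.COLOR_BGR2HSV);m=(h[:,:,0]>5)&(h[:,:,0]<25)&(h[:,:,1]>170)&(h[:,:,2]>80)&(m>0)
    vv,uu=np.nonzero(m);p=toplane(c,np.c_[uu,vv].astype(float),zt-3).astype(np.float32);print("amber",len(p),cv2.minAreaRect(p),p.mean(0))
    cv2.imwrite(f"pics/c_{c}.png",cv2.resize(im[140:250,245:390] if c=="top" else im[170:330,220:340],None,fx=5,fy=5,interpolation=2) if c=="top" else cv2.resize(im[175:250,225:325],None,fx=7,fy=7,interpolation=2))
E
```

```text
top forceps 177 ((474.19793701171875, 277.1900634765625), (128.52499389648438, 18.457317352294922), 11.568010330200195) [472.3  276.83]
[-0.98 -0.21] -168.026508091328 [ 17.98 132.  ]
t -66.19566777722957 62.35934202445316
-66 -5.1 5.1 -0.2
-45 -8.0 7.0 -0.7
-23 -9.2 9.3 0.9
-2 -8.5 9.2 1.1
20 -7.9 5.9 -1.1
41 -4.9 4.4 -0.3
cover 2438 102.22581 ((575.3790893554688, -58.27253723144531), (184.96014404296875, 142.62371826171875), 84.95791625976562) [574.47 -58.37]
amber 0 ((0.0, 0.0), (0.0, 0.0), 0.0) [nan nan]
side forceps 483 ((474.198974609375, 276.99981689453125), (132.02757263183594, 27.20476722717285), 11.021875381469727) [474.96 278.6 ]
[-0.98 -0.21] -168.16383358267697 [ 24.27 123.43]
t -64.91912190769939 67.13815030721204
-65 -8.6 12.6 0.2
-43 -11.9 12.5 -0.3
-21 -12.2 15.1 0.1
1 -12.4 15.0 0.2
23 -9.9 11.6 -0.6
45 -9.9 11.3 0.4
cover 246 102.554115 ((571.4799194335938, -51.985679626464844), (220.30567932128906, 65.08489227294922), 46.05247116088867) [578.02 -42.72]
amber 4 ((574.7438354492188, -56.03883743286133), (140.60507202148438, 4.7424468994140625), 48.10121536254883) [596.41 -30.71]<stdin>:24: RuntimeWarning: Mean of empty slice.
  ret = um.true_divide(
```

View pics/c_top.png

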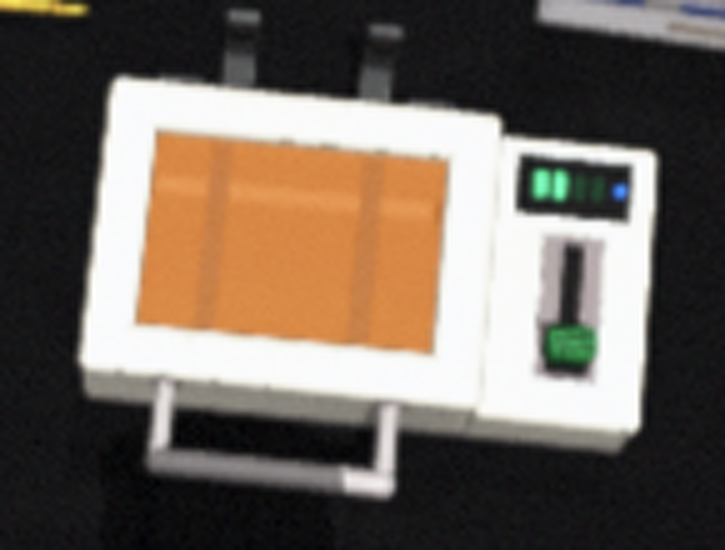

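```bash
cat >> h.py <<'E'
from scipy.spatial.transform import Rotation as Rn
YAW=np.radians(-5.04);O=np.array([578.4,-58.6,0])
XS=np.array([np.cos(YAW),np.sin(YAW),0]);YS=np.array([-np.sin(YAW),np.cos(YAW),0]);Z=np.array([0,0,1.])
def S(x,y,z): return O+x*XS+y*YS+z*Z
def quat(zd,yd): return Rn.from_matrix(np.c_[np.cross(yd,zd),yd,zd]).as_quat()
def bar(th):
    p=np.arctan2(11,177)+th;r=np.hypot(177,11);return S(66-r*np.cos(p),0,81+r*np.sin(p))
FLIP=-1
QB=quat(-Z,FLIP*XS)            # tool down, closing along steriliser x
def barTCP(th): return bar(th)-[0,0,8]   # bar at the grasp point
FC=np.array([474.3,277,0]);fa=np.radians(11.7);FL=np.array([np.cos(fa),np.sin(fa),0]);FN=np.array([-np.sin(fa),np.cos(fa),0])
AL=np.radians(20);ZP=np.sin(AL)*XS-np.cos(AL)*Z;YP=np.cos(AL)*XS+np.sin(AL)*Z
QPL=quat(ZP,FLIP*YP)
E
python3 - <<'E'
from h import *
np.set_printoptions(precision=2,suppress=True)
for c in("top","side"):
    d=np.load(c+"_d.npy");w=world(c,d,d>0);s=w[(w[:,2]>130)&(w[:,0]>600)&(w[:,0]<900)&(abs(w[:,1])<350)]
    print(c,len(s),s.min(0) if len(s) else 0, np.percentile(s,2,0) if len(s) else 0)
for f in(1,-1):
    print(f)
    for th in(0,.5,1,1.5,1.75): print(th,solve_ik(barTCP(th),quat(-Z,f*XS)))
    print("up",solve_ik(barTCP(1.75)+[0,0,80],quat(-Z,f*XS)))
    print("pick",solve_ik(FC+[0,0,12],quat(-Z,f*FN)))
    print("place",solve_ik(S(0,0,46),quat(ZP,f*YP)),solve_ik(S(0,0,200),quat(ZP,f*YP)))
    print("slide",solve_ik(S(-60,-135,86),quat(-Z,f*YS)))
E
```

```text
top 25831 [ 769.88 -349.99  130.1 ] [ 772.55 -333.26  259.38]
side 14667 [ 769.43 -349.87  130.01] [ 770.98 -287.88  215.92]
1
0 [-0.36  0.05  2.01 -0.    1.08 -0.27]
0.5 [-0.35  0.01  1.87 -0.    1.26 -0.26]
1 [-0.32  0.12  1.63 -0.    1.39 -0.23]
1.5 [-0.29  0.33  1.35 -0.    1.47 -0.2 ]
1.75 [-0.27  0.44  1.21 -0.    1.49 -0.19]
up [-0.27  0.42  1.08 -0.    1.64 -0.19]
pick [ 0.31  0.36  1.81 -0.    0.96 -1.47]
place [-0.36  0.17  2.02  0.16  0.62 -0.38] [-0.36 -0.07  1.92  0.11  0.95 -0.32]
slide [-0.58  0.22  1.82 -0.    1.1  -2.06]
-1
0 [-0.36  0.05  2.01 -0.    1.08  2.87]
0.5 [-0.35  0.01  1.87 -0.    1.26  2.88]
1 [-0.32  0.12  1.63 -0.    1.39  2.91]
1.5 [-0.29  0.33  1.35 -0.    1.47  2.94]
1.75 [-0.27  0.44  1.21 -0.    1.49  2.96]
up [-0.27  0.42  1.08 -0.    1.64  2.96]
pick [ 0.31  0.36  1.81 -0.    0.96  1.68]
place [-0.36  0.17  2.02  0.16  0.62  2.76] [-0.36 -0.07  1.92  0.11  0.95  2.82]
slide [-0.58  0.22  1.82 -0.    1.1   1.08]
```

```bash
sed -i 's/^FLIP=-1/FLIP=1/' h.py; cat >> h.py <<'E'
def bpose(th,back=0):
    b=np.radians(25)*th/1.75;zd=np.sin(b)*XS-np.cos(b)*Z;yd=np.cos(b)*XS+np.sin(b)*Z
    return bar(th)+(8-back)*zd,quat(zd,FLIP*yd)
def arc(ths,vel=80,lim=45):
    for t in ths:
        p,q=bpose(t);servo_line(p,q,vel=vel)
        f=read_state();n=np.linalg.norm(f["ft_force"])
        print(round(t,2),f["ft_force"].round(1),round(f["opening"],1),round(f["time_s"],1))
        if n>lim: print("FORCE");return False
    return True
E
sed -i 's/(8-back)\*zd/(8-back)*zd/' h.py
python3 - <<'E'
from h import *
for t in np.linspace(0,1.75,8):
    print(round(t,2),solve_ik(*bpose(t)) is not None,end=" ")
p,q=bpose(0,120);reach(p,q);command_gripper(24)
p,q=bpose(0);print(servo_line(p,q,vel=100,contact_N=8));s=read_state();print(s["tcp_pos"],p,s["ft_force"])
snap("top","g1");im,d=snap("side","g2")
cv2.imwrite("pics/g2c.png",cv2.resize(cv2.imread("pics/g2.png")[130:260,210:370],None,fx=4.5,fy=4.5))
E
```

```text
0.0 True 0.25 True 0.5 True 0.75 True 1.0 True 1.25 True 1.5 True 1.75 True False
[468.38941863 -49.05001325  84.6554448 ] [467.82916939 -48.84851718  84.        ] [-1.02609391  0.09975754 -0.16756635]
```

View pics/g2c.png

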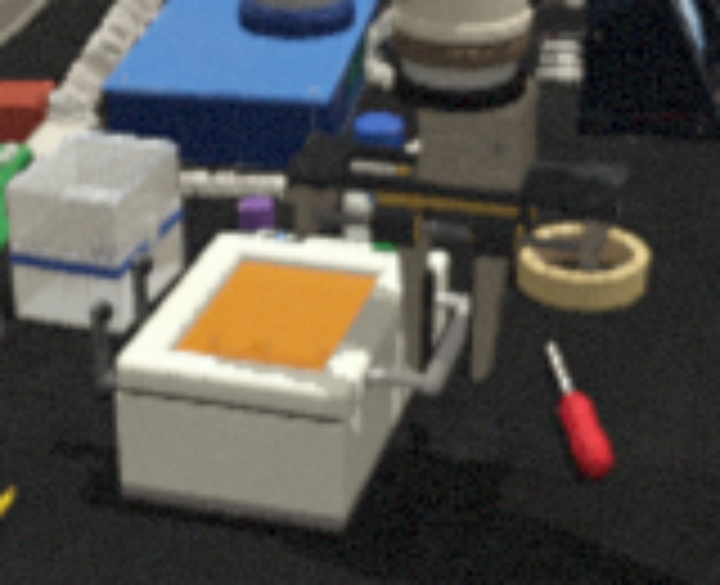

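The crop shows the fingers straddling the bar: one finger is in the gap (about column 415) and the other in front of the bar (about column 485). The wide side of the gripper body lies along the closing direction.

```bash
python3 - <<'E'
from h import *
command_gripper(0);s=read_state();print(s["opening"],s["finger_force"],s["ft_force"])
if 9<s["opening"]<15 and arc(np.linspace(0,1.75,15)[1:]):
    s=read_state();print(s["tcp_pos"],bpose(1.75)[0])
    snap("side","o1");cv2.imwrite("pics/o1c.png",cv2.resize(cv2.imread("pics/o1.png")[90:260,210:370],None,fx=3.5,fy=3.5))
E
```

```text
11.046053011352825 30.000379979610443 [-4.89737933 -0.16104326  5.62415047]
0.12 [-4.3 -2.4 -2. ] 10.9 6.5
0.25 [-8.7 -2.   0.2] 10.9 7.0
0.38 [-11.1  -1.8   2.5] 11.0 7.4
0.5 [-17.2  -1.2   8.4] 11.1 7.8
0.62 [-25.    0.3  16.3] 10.9 8.2
0.75 [-18.7   0.9  18.8] 11.0 8.7
0.88 [-9.9  0.5 10.7] 10.9 9.1
1.0 [-7.1  0.4 10.5] 10.7 9.5
1.12 [-5.3 -0.3  8. ] 11.2 10.0
1.25 [-3.5 -2.1  5.6] 10.9 10.4
1.38 [-2.3 -3.   1.8] 11.1 10.8
1.5 [-1.9 -4.4 -0.2] 10.9 11.3
1.62 [-0.7 -4.8  0.2] 11.0 11.7
1.75 [-7.2 -3.3  3.9] 11.1 12.1
[689.09652673 -68.4685091  246.20155635] [689.72225739 -68.41775278 245.95434369]
```

View pics/o1c.png

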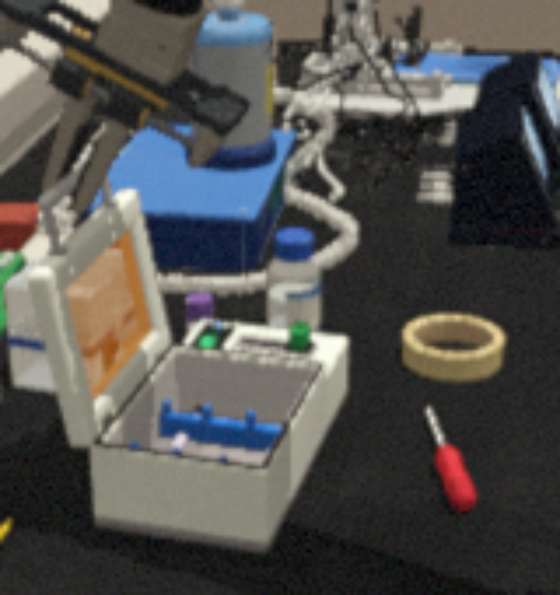

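The cover leans back on its stops with the gripper still on the bar. The blue rails show at about (215,430) in the crop. Next I release the bar and pick the forceps.

```bash
python3 - <<'E'
from h import *
np.set_printoptions(precision=1,suppress=True)
command_gripper(24);p,q=bpose(1.75,110);servo_line(p,q,vel=150)
qp=quat(-Z,FLIP*FN)
reach(FC+[0,0,130],qp);command_gripper(50)
im,d=snap("top","r1")
h=cv2.cvtColor(im,cv2.COLOR_RGB2HSV);m=(h[:,:,0]>95)&(h[:,:,0]<130)&(h[:,:,1]>120)&(h[:,:,2]>60)
w=world("top",d,m);w=w[(abs(w[:,0]-578)<70)&(abs(w[:,1]+58)<60)&(w[:,2]>30)]-O
s=np.c_[w@XS,w@YS,w[:,2]]
for sg in(1,-1):
    k=s[s[:,1]*sg>0]; 
    if len(k): print("rail",len(k),k.mean(0),k.min(0),k.max(0))
print(servo_line(FC+[0,0,12.5],qp,vel=120,contact_N=6));print(read_state()["tcp_pos"])
command_gripper(0);s=read_state();print(s["opening"],s["finger_force"])
servo_line(FC+[0,0,180],qp,vel=200);s=read_state();print(s["opening"],s["finger_force"],s["time_s"])
hold(.1);snap("top","r2");b=snap("side","r3")
a=cv2.imread("pics/r2.png")[130:300,110:390];b=cv2.imread("pics/r3.png")[110:380,200:380]
cv2.imwrite("pics/rr.png",np.hstack([cv2.resize(a,(460,280)),cv2.resize(b,(187,280))]))
E
```

```text
rail 161 [ 2.7 38.2 44.9] [-55.1  33.7  35.8] [55.  42.8 60.7]
rail 176 [  2.5 -37.3  44.4] [-55.3 -42.3  33.1] [ 56.8 -32.8  58.3]
True
[472.8 276.5  11.4]
14.069169667151362 30.751323314616457
13.893578325076884 29.999913558131084 18.2917
```

View pics/rr.png

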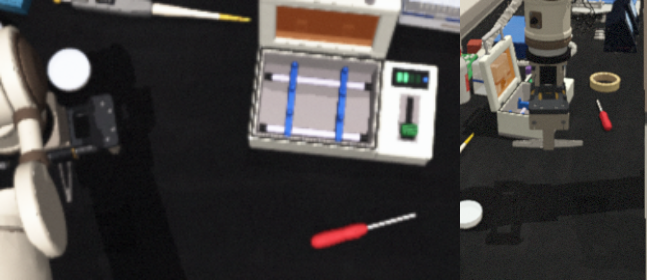

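The forceps are held (14 mm opening, both ends level in the side view). The rails show in the top view where I expected them, at y = ±38.

```bash
python3 - <<'E'
from h import *
np.set_printoptions(precision=1,suppress=True)
def tcp(x,z): return S(x,0,z)-7*ZP
reach(tcp(-50,230),QPL);servo_line(tcp(-2,120),QPL,vel=180);servo_line(tcp(-2,60),QPL,vel=120)
print(read_state()["opening"],servo_line(tcp(-2,47),QPL,vel=25,contact_N=2.5));s=read_state();print(s["tcp_pos"],tcp(-2,47),s["ft_force"])
command_gripper(34);hold(.2)
p=s["tcp_pos"];servo_line(p-60*ZP,QPL,vel=80);servo_line(tcp(-90,260),QPL,vel=200)
p,q=bpose(1.75,110);reach(p,q);hold(.1)
im,d=snap("top","p1");snap("side","p2")
for x in trace("forceps","top")[:3]:
    w=world("top",d,x["mask"])-O;print(x["score"],len(w),np.median(np.c_[w@XS,w@YS,w[:,2]],0) if len(w) else 0)
print(read_state()["time_s"])
a=cv2.imread("pics/p1.png")[140:250,245:390];b=cv2.imread("pics/p2.png")[90:260,210:370]
cv2.imwrite("pics/pp.png",np.hstack([cv2.resize(a,(460,350)),cv2.resize(b,(330,350))]))
E
```

```text
13.718080594999014 True
[574.  -58.2  54. ] [574.  -58.2  53.6] [-0.2  0.9  3.1]
0.24 136 [71.4 48.6 98.3]
25.3167
```

View pics/pp.png

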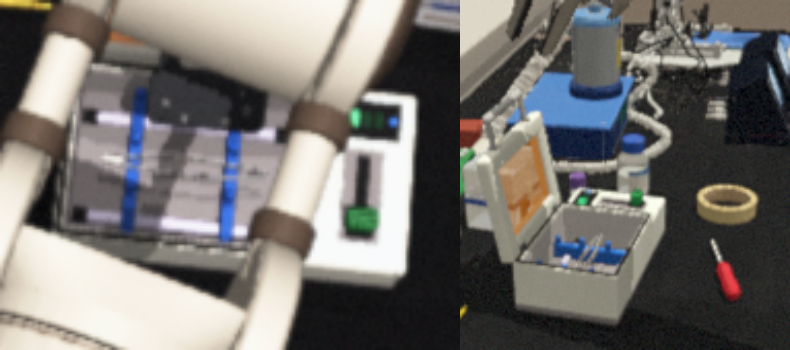

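The forceps lie across both rails (top crop, row about 165). I'll check their height and position from the depth data.

```bash
python3 - <<'E'
from h import *
np.set_printoptions(precision=1,suppress=True)
for c in("top","side"):
    im,d=read_camera(c);w=world(c,d,d>0)-O;s=np.c_[w@XS,w@YS,w[:,2]]
    k=s[(abs(s[:,0])<45)&(abs(s[:,1])<75)&(s[:,2]>38)&(s[:,2]<75)&((abs(abs(s[:,1])-38)>9))]
    print(c,len(k));
    if len(k):
        print(k.mean(0),k.min(0),k.max(0));pf=np.polyfit(k[:,1],k[:,0],1);print("x vs y",pf,"z vs y",np.polyfit(k[:,1],k[:,2],1))
E
```

```text
top 94
[ 0.6 -0.3 49.3] [ -7.4 -65.4  41.8] [ 7.8 62.2 56.1]
x vs y [-0.   0.6] z vs y [-0.  49.3]
side 56
[ -1.3 -12.4  48.4] [ -9.9 -67.8  43.2] [ 7.5 28.  53.5]
x vs y [-0.  -1.7] z vs y [ 0.  48.4]
```

The forceps are centred and flat in the groove. Now I shut the cover.

```bash
python3 - <<'E'
from h import *
np.set_printoptions(precision=1,suppress=True)
command_gripper(24);p,q=bpose(1.75);print(servo_line(p,q,vel=100,contact_N=8))
command_gripper(0);print(read_state()["opening"])
if arc(np.linspace(1.75,0,15)[1:]):
    p,q=bpose(0);print(servo_line(p-[0,0,2],q,vel=20,contact_N=10));print(read_state()["tcp_pos"],p)
    command_gripper(24);hold(.2);servo_line(bpose(0,90)[0],q,vel=150)
    im,d=snap("side","s1");w=world("side",d,d>0)-O;s=np.c_[w@XS,w@YS,w[:,2]]
    k=s[(s[:,0]>-70)&(s[:,0]<60)&(abs(s[:,1])<90)&(s[:,2]>85)&(s[:,2]<115)];print(np.polyfit(k[:,0],k[:,2],1),len(k),read_state()["time_s"])
E
```

```text
False
11.540709307227266
1.62 [1.7 0.7 1.7] 11.2 27.8
1.5 [2.  0.9 5.7] 11.1 28.2
1.38 [0.3 1.8 5.8] 10.9 28.7
1.25 [-0.3  0.8  4.4] 11.2 29.1
1.12 [ 1.3  1.6 -1.1] 11.3 29.5
1.0 [ 1.4  2.6 -0.6] 11.1 30.0
0.88 [-0.3  3.4  1.3] 11.2 30.4
0.75 [ 0.1  3.4 -0.7] 10.8 30.8
0.62 [ 1.2  3.3 -1.5] 11.3 31.3
0.5 [ 1.1  2.4 -0.2] 10.9 31.7
0.38 [ 1.6  2.6 -0.3] 10.8 32.1
0.25 [ 0.5  2.7 -1. ] 10.9 32.5
0.12 [-0.9  2.4 -1.3] 11.1 33.0
0.0 [-3.4  2.8 -0.1] 10.8 33.4
False
[467.3 -48.8  82. ] [467.8 -48.8  84. ]
[-0.  98.6] 1420 35.0583
```

```bash
python3 - <<'E'
from h import *
def pl(d):
    w=world("side",d,d>0)-O;s=np.c_[w@XS,w@YS,w[:,2]]
    k=s[(s[:,0]>-70)&(s[:,0]<60)&(abs(s[:,1])<85)&(s[:,2]>85)&(s[:,2]<115)];h=s[(s[:,0]<-106)&(s[:,0]>-120)&(abs(s[:,1])<60)&(s[:,2]>80)];return np.polyfit(k[:,0],k[:,2],1),np.median(h[:,2])
im,d=read_camera("side");print(pl(np.load("side_d.npy")),pl(d))
Q=quat(-Z,FLIP*YS)
reach(S(-72,-135,150),Q);command_gripper(0)
print(servo_line(S(-72,-135,90),Q,vel=120,contact_N=8))
print(servo_line(S(-10,-135,90),Q,vel=40,contact_N=13));s=read_state();print((s["tcp_pos"]-O)@XS,s["ft_force"],s["tcp_pos"],s["time_s"])
E
```

```text
(array([-6.62128771e-03,  9.83880996e+01]), np.float64(97.82441432874907)) (array([-6.22031737e-03,  9.83631195e+01]), np.float64(355.3100417894425))
False
True
-21.626842126633143 [-5.75720434  0.01266618  5.28508654] [ 545.00145269 -191.12606451   89.41544537] 39.0417
```

```bash
python3 - <<'E'
from h import *
s=read_state();x0=(s["tcp_pos"]-O)@XS
print(servo_line(S(x0+6,-135,89.5),s["tcp_rot"],vel=15,contact_N=22));s=read_state();print((s["tcp_pos"]-O)@XS,s["ft_force"])
im,d=read_camera("side")
a=cv2.cvtColor(im,cv2.COLOR_RGB2BGR)[170:235,240:330];cv2.imwrite("pics/sl.png",cv2.resize(a,None,fx=7,fy=7))
for c in("side",):
    h=cv2.cvtColor(im,cv2.COLOR_RGB2HSV);m=(h[:,:,0]>40)&(h[:,:,0]<85)&(h[:,:,1]>100)
    w=world(c,d,m)-O;p=np.c_[w@XS,w@YS,w[:,2]];p=p[(abs(p[:,1]+135)<20)&(p[:,2]>70)&(p[:,2]<110)];print(len(p),p.mean(0),p.min(0),p.max(0))
E
```

```text
False
-20.14095310228247 [-20.48662561   1.13794308  14.78996046]
11 [  -3.0250435  -128.15494683   91.29132169] [  -9.14373226 -138.86277807   89.33839515] [   3.43489431 -121.91838907   93.14256922]
```

View pics/sl.png

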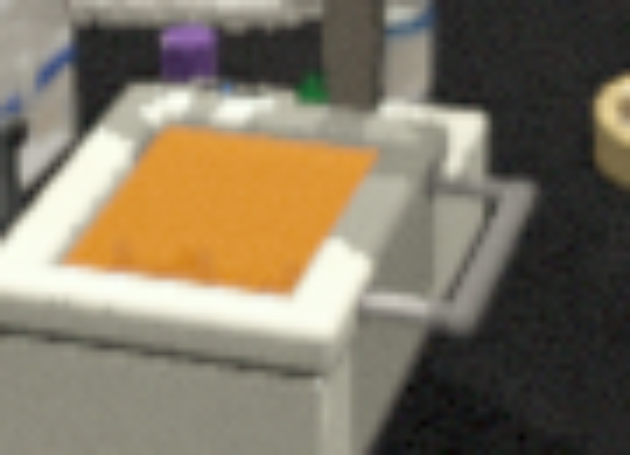

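The slide is stalled at its end: the tab centre is at about x = -3, and the green tab shows against the finger at (312,88). I lift off so it snaps back.

```bash
python3 - <<'E'
from h import *
s=read_state();p=s["tcp_pos"]
servo_line(p+[0,0,90],s["tcp_rot"],vel=200);servo_line(S(-150,-150,200),s["tcp_rot"],vel=200);hold(.5)
im,d=read_camera("side")
h=cv2.cvtColor(im,cv2.COLOR_RGB2HSV);m=(h[:,:,0]>40)&(h[:,:,0]<85)&(h[:,:,1]>100)
w=world("side",d,m)-O;q=np.c_[w@XS,w@YS,w[:,2]];q=q[(abs(q[:,1]+135)<20)&(q[:,2]>70)&(q[:,2]<110)];print(len(q),q.mean(0),q.min(0),q.max(0),read_state()["time_s"])
E
```

```text
9 [ -37.85986437 -127.28436215   90.94621122] [ -42.50364712 -135.06340109   88.47438149] [ -32.21206314 -121.90218716   92.3948715 ] 41.625
```

```bash
python3 -c "
from station import *
print(hand_in())"
```

```text
the job is handed in; nothing more can be done
None
```

I handed the job in at about 42 s: by the camera and force checks, the forceps lie in the middle groove under the fully shut cover, and the start slide was pushed to its end and is back home; `hand_in` returned no verdict.

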